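Open the two-leaf kit chest with the release rod

ROBOT

A 6-joint arm with a two-finger parallel gripper is mounted at the origin on the work surface. World frame = base frame: x ahead of the robot, y to its left, z up, the work surface at z = 0. Lengths are in m, angles in rad, forces in N, time in s.
With the tool pointing down it reaches from about 0.4 to 0.825 m from the base axis. Payload 7 kg.
Tool frame: the origin (TCP) lies between the finger pads; the fingertips stand 22 mm ahead of it and the grasp point (between the pads) lies 3 mm ahead of it (robot.tip_extent is the distance from the TCP to the fingertips, in m); z points along the fingers, x is the direction in which the jaws open and shut, and the axes are right-handed (so a half turn about z gives the same grasp; the last joint's range is limited). The gripper opens to 88 mm and grips with 3 to 60 N. Pads are 19 mm wide; open, the fingers measure 130 mm over their backs; the gripper's body (78 mm by 193 mm) begins 47 mm behind the grasp point.
Start: joints at [1.588, 0.359, 0.012, 0, -1.224, -0.288], TCP at [0.181, 0.65, 0.249] pointing down, gripper open.
Joint ranges: [-3.07, 3.07], [-1.43, 2.12], [-1.02, 1.25], [-3.03, 1.67], [-3.05, -0], [-3.03, 3.03]. Speed limits (rad/s): [2.39, 2.39, 3.01, 3.14, 3.14, 3.14].

INTERFACE

Orientations are given as a unit quaternion [w, x, y, z].
In Python, from bench import robot, read_camera, camera_info gives the robot as it stands. The module is installed in compiled form; this text tells all that it offers.
- The arm moves only by the shell command python3 -m handwheel 'ROWS' [FORCE]. ROWS is JSON, one flat list of numbers, 5 for each row, row after row: the gripper's target within -1 to 1 (shut at 1, half-way at 0, fully open at -1), then the shift along the tool's x, y, z in m, then the turn about the tool's z in degrees. A call has exactly 8 rows; each row is the pose to reach, as a shift and turn from the pose measured when the call began, along the tool's axes at that moment; what a row does not reach only later rows make up. A row lasts 1/8 s, in which the tool goes at most 62.5 mm and 10.7 degrees, less where a joint would pass 70% of its speed; a pose out of reach is approached as far as the arm can. A call with a gripper value outside its range is refused whole. The fingers move at their own pace and stop on an object; FORCE is the grip in N (left out, the last holds). Time passes only in rows, so rows that repeat a pose let the fingers close, or fill a call up. It gives the time, the measured TCP pose, the force and the opening at its end, in the units of the state.
- robot.state(): the state, without advancing time (a new reading comes with each control period).
- read_camera(name): name is "scene" or "top" or "wrist"; returns the picture (384x512x3 uint8, red, green, blue); there is no depth.
- camera_info(name): a dict with "camera_matrix" (3x3 intrinsics, pixels), "world_from_camera" (4x4, takes a point from camera to world coordinates); the wrist camera has in their place "hand_eye" (4x4, takes a point from camera to tool coordinates, whose origin is the TCP and whose axes are the tool frame's). Camera axes: x right, y down, z forward; pixel columns grow to the right and rows downward; lengths in m; the calibration is good to about 2 mm. The wrist camera is an equidistant fisheye: a pixel r from the principal point sees the ray r / f radians off the axis. A picture is of the moment at which its call begins: read the wrist's pose just before it. camera_info takes no time and is no camera call.
- robot.hand_in(): hands the job in, once; it reports no verdict.
The state is a dict: "clock": time; "joint_pos": joint angles; "dq": joint speeds; "effort": joint torques, N m; "position": TCP position; "eef_rot": TCP orientation; "force": force on the tool from outside, world axes, zero at the start; "ft_torque": the same for the moment, N m; "width": finger opening in m.
Only numpy, scipy, OpenCV 4.12 (cv2) and the standard library are available. Lean on these libraries where they do the work, as an engineer would, in place of code of your own. Each camera call takes 0.05 s, during which the arm holds its last target. There are 200 camera calls.

TASK

Open up the wooden kit chest: lift the leaf with the bar handle until it stands upright, then take the long thin release rod from the tool rack and push it down through the access hole this uncovers, until the hidden spring catch lets go and the other leaf springs open. Hang the rod back in the rack with its collar seated on the rack plate, and leave both leaves standing open and everything else on the table where it was.

Things in the scene. Friction and masses are not known exactly. Their poses are not given: they have to be found in the camera images.
- chest: Wooden kit chest fixed on the table, 180 (x) x 260 (y) x 100 mm high. Origin: centre of its underside; z up, y to the left. On top lie two wooden leaves, 180 x 128 x 9 mm, meeting at y = 0: the active one (y > 0) has a dark steel bar handle and a 4 mm strip overlapping the other; the passive one (y < 0) is plain. Under the active leaf lies a plywood deck with one round hole.
- active_leaf (a joint): Opening angle of the active leaf, rad: 0 flat and closed, 1.57 upright, stop at 1.75. Hinged along the chest's left (+y) edge, it swings up and to the left. The hinge is stiff (about 0.24 N m of friction, leaf 0.22 kg): it stays at any angle it is left at; about 4 N at the handle lifts it.
- active_hinge (a point): Middle of the active leaf's hinge axis, at (0, 130, 100) mm in the chest's frame. The axis runs along the chest's x. Turns with the leaf; with the leaf closed its axes are the chest's.
- leaf_handle (a point): Middle of the active leaf's round bar handle: 10 mm diameter, 100 mm long along the chest's x on two end posts, axis 42 mm above the leaf's top face, 25 mm from its free edge. It is 103 mm from the hinge axis along the leaf and 51 mm off the leaf's underside: closed, at (0, 27, 151) mm in the chest's frame. Moves with the leaf.
- passive_leaf (a joint): Opening angle of the passive leaf, rad: 0 closed, stop at 1.65. Hinged along the chest's right edge (y = -130, z = 100 mm). Standing open it reaches 230 mm above the table, like the other. Once the hidden catch lets go, a spring swings it up and to the right, fully open in about 2 s. It stays on the y < 0 side of the chest.
- access_hole (a point): Centre of the access hole's mouth (16 mm diameter, 2 mm chamfer) in the 8 mm thick deck, at (0, 43, 92) mm in the chest's frame, covered by the closed active leaf. Hidden straight below is the catch's sprung arm, its top 56 mm below the mouth; it lets the passive leaf go when the rod's tip is about 63 mm below the mouth, has its stop at about 71 mm, takes 2 to 8 N and springs back.
- rack: Wooden tool rack fixed to the table: a plate 80 (x) x 180 (y) x 12 mm with its top at 110 mm, on two end legs, open between. Origin: centre of its underside on the table, z up. Two tools hang in its two holes by their collars: the rod in one, the awl in the other.
- rack_hole_a (a point): Centre of the mouth (plate's top, z = 110 mm) of the rack hole at y = -45 mm in the rack's frame: 14 mm in diameter, 2 mm chamfer, right through the plate. Axes as the rack's.
- rack_hole_b (a point): The same for the rack hole at y = +45 mm.
- rod: The release rod, loose, upright, 172 mm long, about 90 g: a thin steel shank (9 mm diameter, 92 mm long), above it a steel collar (30 mm diameter, 6 mm high), then a slim dark wooden grip (24 mm diameter) to the top. Origin: the shank's tip; z runs up along the rod. Hung in the rack, its tip is 18 mm above the table and its grip spans heights 116 to 190 mm.
- awl: A stubby awl, leave alone: shank 9 mm diameter and only 45 mm long, collar 30 mm, fat grip of 36 mm diameter, its top 50 mm above the rack plate. Origin: tip of the shank. Too short to reach the catch.
- glue: White glue bottle, 52 mm diameter, 120 mm high, a bystander standing beyond the work. Origin: centre of its underside.
- kitbox: Cardboard kit box, 60 x 100 x 35 mm, a bystander. Origin: centre of its underside.
Things that resemble listed ones, but are neither listed nor needed, are in the scene too. What is shaped like the rod but orange is not meant.

How it is judged:
By the outcome, as a careful person would: the job done as asked, in the order asked, and still so for the second after the job is handed in, with the robot touching nothing.
It also fails if it takes over 72 s, if anything falls off the work surface, if the arm or the gripper's body presses on something with over 40 N, if the wrist force passes 120 N, or if a joint passes its speed limit or range.

## Working session

There is one attempt and no reset: what is moved stays moved. The work goes in short steps, Python scripts to look and compute and a shell command to move; the robot and the scene stay as the last step left them, time stands still between calls to the robot, and variables do not carry over. Pictures are saved under pics/ and viewed, about 8 in all and at most 12, crops included, and the job is handed in when it is done.

```bash
mkdir -p pics
python3 - <<'E'
from bench import robot, read_camera, camera_info
import cv2, numpy as np
s=robot.state(); print({k:np.round(v,3).tolist() for k,v in s.items()})
for n in("scene","top","wrist"):
    im=read_camera(n)[:,:,::-1]; cv2.imwrite(f"pics/{n}0.png",im)
    print(n,{k:np.round(v,4).tolist() if not isinstance(v,str) else v for k,v in camera_info(n).items()})
a=cv2.imread("pics/top0.png");cv2.imwrite("pics/top0b.png",cv2.resize(a,(800,600),interpolation=cv2.INTER_CUBIC))
a=cv2.imread("pics/scene0.png");cv2.imwrite("pics/scene0b.png",cv2.resize(a,(800,600),interpolation=cv2.INTER_CUBIC))
E
```

```text
{'clock': 0.0, 'joint_pos': [1.588, 0.359, 0.011, -0.0, -1.224, -0.288], 'dq': [0.0, 0.001, 0.001, 0.001, -0.001, -0.001], 'effort': [0.002, -58.272, 29.305, 6.997, 0.007, -0.0], 'position': [0.18, 0.65, 0.248], 'eef_rot': [-0.001, -0.605, 0.796, -0.001], 'force': [0.469, 0.046, 0.325], 'ft_torque': [0.027, 0.005, 0.015], 'width': 0.088}
scene {'camera_matrix': [[443.4178, 0.0, 256.2705], [0.0, 443.4178, 194.4035], [0.0, 0.0, 1.0]], 'world_from_camera': [[0.6533, 0.5018, -0.5669, 1.1349], [0.757, -0.445, 0.4784, -0.4703], [-0.0122, -0.7417, -0.6706, 0.7422], [0.0, 0.0, 0.0, 1.0]]}
top {'camera_matrix': [[433.8749, 0.0, 257.1008], [0.0, 433.8749, 184.4594], [0.0, 0.0, 1.0]], 'world_from_camera': [[-0.0222, -0.981, 0.1927, 0.3928], [-0.9995, 0.0261, 0.0174, -0.0138], [-0.0221, -0.1922, -0.9811, 1.1644], [0.0, 0.0, 0.0, 1.0]]}
wrist {'camera_matrix': [[297.3186, 0.0, 262.2003], [0.0, 297.3186, 189.7173], [0.0, 0.0, 1.0]], 'hand_eye': [[1.0, -0.0003, -0.0003, 0.001], [0.0004, 0.9524, 0.3049, -0.0824], [0.0002, -0.3049, 0.9524, -0.1362], [0.0, 0.0, 0.0, 1.0]]}
```

View pics/top0b.png

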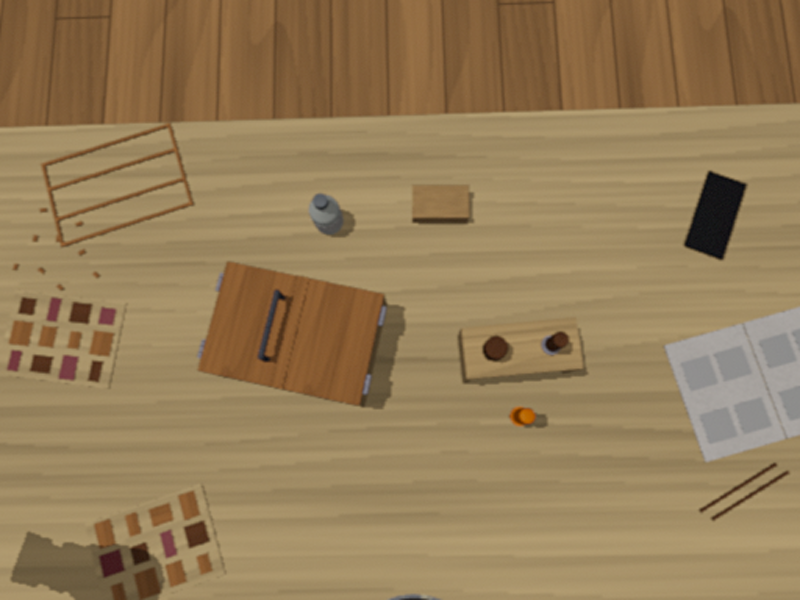

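View pics/scene0b.png

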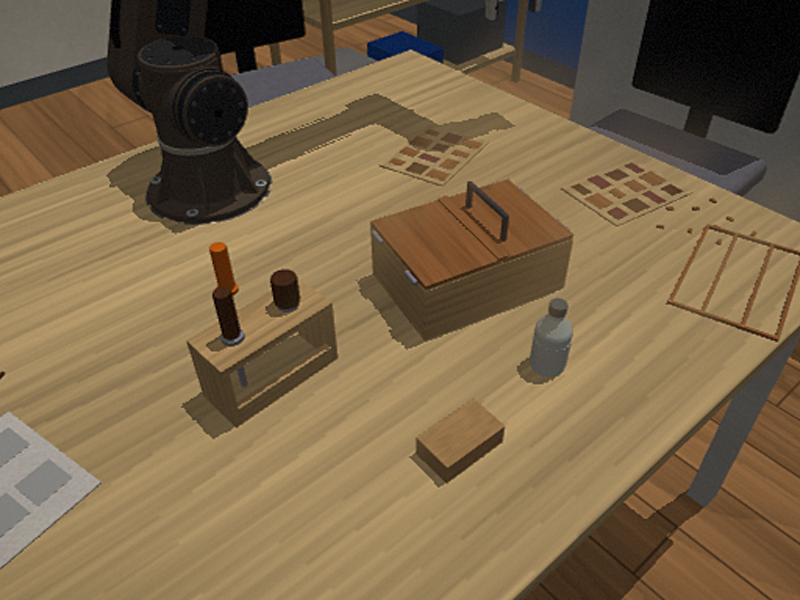

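The top view shows the chest with the handle bar at (272,325). The rack has a fat awl at (495,348) and a slim dark rod at (556,343), and an orange lookalike stands outside it at (524,416). In the scene view the slim dark grip is at (228,315), the fat awl at (285,290) and the orange one at (222,268). The slim dark tool in the rack fits "rod". Next I measure and confirm it in a crop.

```bash
cat > h.py <<'E'
import numpy as np, cv2
from bench import robot, read_camera, camera_info
from scipy.spatial.transform import Rotation as R
def ray(n,p):
    c=camera_info(n);K=np.array(c["camera_matrix"]);T=np.array(c["world_from_camera"])
    d=T[:3,:3]@np.linalg.solve(K,[p[0],p[1],1.]);return T[:3,3],d/np.linalg.norm(d)
def onz(n,p,z):
    o,d=ray(n,p);return o+d*(z-o[2])/d[2]
def tri(a,pa,b,pb):
    o1,d1=ray(a,pa);o2,d2=ray(b,pb)
    t=np.linalg.lstsq(np.c_[d1,-d2],o2-o1,rcond=None)[0]
    q1=o1+t[0]*d1;q2=o2+t[1]*d2;return (q1+q2)/2,np.linalg.norm(q1-q2)
def proj(n,X):
    c=camera_info(n);K=np.array(c["camera_matrix"]);T=np.array(c["world_from_camera"])
    q=K@(T[:3,:3].T@(np.asarray(X)-T[:3,3]));return q[:2]/q[2]
def fit(P,Q): # rigid 2D model P -> world Q
    P=np.array(P);Q=np.array(Q)[:,:2];p=P.mean(0);q=Q.mean(0)
    H=(P-p).T@(Q-q);a=np.arctan2(H[0,1]-H[1,0],H[0,0]+H[1,1]);M=np.array([[np.cos(a),-np.sin(a)],[np.sin(a),np.cos(a)]])
    t=q-M@p;return a,t,np.linalg.norm(P@M.T+t-Q,axis=1)
def tool(dx): # world shift -> tool axes
    s=robot.state();w,x,y,z=s["eef_rot"];return R.from_quat([x,y,z,w]).inv().apply(dx)
E
python3 - <<'E'
from h import *
def sub(n,pts):
    g=cv2.cvtColor(cv2.imread(f"pics/{n}0.png"),cv2.COLOR_BGR2GRAY)
    p=(np.array(pts,np.float32)*.64).reshape(-1,1,2).copy()
    return cv2.cornerSubPix(g,p,(3,3),(-1,-1),(3,50,.01)).reshape(-1,2)
# model corners order: (+x,+y),(+x,-y),(-x,-y),(-x,+y)
for nm,top,z,hx,hy,sc in (("chest",[(228,262),(386,294),(363,405),(198,370)],.109,.09,.130,[(572,236),(428,288),(372,223),(511,181)]),
                       ("rack",[(460,330),(577,321),(584,369),(465,381)],.11,.04,.09,None)):
    M=[(hx,hy),(hx,-hy),(-hx,-hy),(-hx,hy)]
    c=sub("top",top);print(nm,c.round(1).tolist());a,t,r=fit(M,[onz("top",p,z) for p in c]);print(" top",np.degrees(a).round(2),t.round(4),r.round(4))
    if sc:
        c=sub("scene",sc);a,t,r=fit(M,[onz("scene",p,z) for p in c]);print(" scene",np.degrees(a).round(2),t.round(4),r.round(4))
# dark masks
for n in("top","scene"):
    im=cv2.imread(f"pics/{n}0.png");v=im.max(2);
    m=(v<75).astype(np.uint8);N,L,S,C=cv2.connectedComponentsWithStats(m)
    for i in range(1,N):
        if 25<S[i,4]<600:print(n,S[i].tolist(),C[i].round(1), cv2.minAreaRect(np.argwhere(L==i)[:,::-1].astype(np.float32)))
a=cv2.imread("pics/top0.png")[200:280,285:385];b=cv2.imread("pics/scene0.png")[145:275,110:230]
cv2.imwrite("pics/crop.png",np.hstack([cv2.resize(a,(400,320),interpolation=2),cv2.resize(b,(295,320),interpolation=2)]))
E
```

```text
chest [[145.1999969482422, 166.39999389648438], [244.60000610351562, 186.89999389648438], [231.39999389648438, 260.29998779296875], [126.30000305175781, 237.0]]
 top -13.03 [0.5357 0.1797] [0.0013 0.0034 0.0036 0.0008]
 scene -13.01 [0.5374 0.1779] [0.0019 0.0011 0.0006 0.0012]
rack [[294.70001220703125, 210.1999969482422], [369.29998779296875, 205.39999389648438], [373.8999938964844, 233.8000030517578], [295.8999938964844, 244.60000610351562]]
 top 4.05 [ 0.4988 -0.1781] [0.0011 0.0053 0.0068 0.0063]
top [265, 140, 34, 3, 70] [281.8 140.5] ((281.5, 141.0), (2.0, 33.0), 90.0)
top [166, 186, 17, 45, 160] [172.4 207.8] ((173.94688415527344, 208.22427368164062), (7.73342752456665, 45.12019729614258), 13.324532508850098)
top [236, 209, 8, 30, 52] [239.3 224. ] ((239.44703674316406, 223.4882049560547), (1.9523743391036987, 29.827939987182617), 12.528807640075684)
top [349, 213, 12, 12, 80] [353.9 219.3] ((354.5, 218.5), (11.0, 11.0), 90.0)
top [309, 216, 16, 15, 98] [316.3 222.9] ((316.7500305175781, 223.25003051757812), (12.727920532226562, 14.849242210388184), 45.0)
top [84, 350, 12, 12
[... 817 characters left out ...]
27, 402] [182.2 185.6] ((182.25144958496094, 185.8843994140625), (26.76206398010254, 16.498205184936523), 81.25383758544922)
scene [136, 183, 20, 39, 421] [144.9 201.5] ((145.3037109375, 201.86143493652344), (38.63683319091797, 14.306161880493164), 80.21759033203125)
scene [351, 197, 12, 7, 50] [356.3 199.9] ((356.256103515625, 200.19509887695312), (10.932723045349121, 5.632008075714111), 6.340191841125488)
scene [461, 205, 37, 13, 50] [479.  211.2] ((478.9346008300781, 211.18887329101562), (37.944828033447266, 1.2720966339111328), 19.09349250793457)
scene [267, 274, 55, 35, 437] [294.6 293. ] ((296.7532043457031, 292.6195373535156), (23.877254486083984, 56.2872200012207), 75.46554565429688)
```

View pics/crop.png

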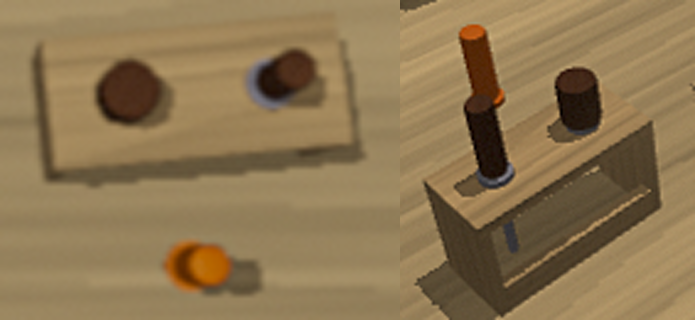

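The crop confirms it: the slim dark grip with a long shank visible under the plate is the rod. It sits in the right-hand hole, a. The orange one stands outside the rack and the fat one is the awl.

Run:
```python
from h import *
p,e=tri("top",(358.75,217.5),"scene",(143.2,187));print("rod top",p.round(4),e.round(4))
print("collar top-view",onz("top",(285+267/4,200+83/4),.116).round(4),"scene",onz("scene",(110+96/2.458,145+174/2.458),.116).round(4))
print("orange top",onz("top",(285+210/4,200+265/4),.17).round(3), tri("top",(285+210/4,200+265/4),"scene",(110+73/2.458,145+33/2.458))[0].round(3))
print("awl",onz("top",(285+129/4,200+92/4),.16).round(4))
# rack corners from crop: clicked
for c in ([(42,42),(340,17),(356,148),(52,172)],):
    a,t,r=fit([(.04,.09),(.04,-.09),(-.04,-.09),(-.04,.09)],[onz("top",(285+u/4,200+v/4),.11) for u,v in c]);print("rack",np.degrees(a),t.round(4),r.round(4))
    M=R.from_euler('z',a).as_matrix()[:2,:2];print("hole a",(t+M@[0,-.045]).round(4))
# handle bar centre: side-face of bar via model, plus dark-mask extremes
ch=np.array([.5365,.179]);M=R.from_euler('z',-13,degrees=True).as_matrix()[:2,:2]
for q in((-.05,.027),(.05,.027)):
    X=np.r_[ch+M@q,.151];print("bar end",X.round(4),"top px800",(proj("top",X)/.64).round(1),"scene",(proj("scene",X)/.64).round(1))
X=np.r_[ch+M@[0,.027],.154];s=robot.state();print("handle TCP",X.round(4),"tool shift",tool(X-np.array(s["position"])).round(4))
im=cv2.imread("pics/top0.png")[160:265,120:250];im2=cv2.imread("pics/scene0.png")[100:190,270:370]
im=cv2.resize(im,None,fx=3,fy=3,interpolation=2);im2=cv2.resize(im2,(350,315),interpolation=2)
for q in((-.05,.027),(.05,.027)):
    X=np.r_[ch+M@q,.151]
    cv2.circle(im,tuple(((proj("top",X)-[120,160]+.5)*3).astype(int)),2,(0,255,0),-1)
    cv2.circle(im2,tuple(((proj("scene",X)-[270,100]+.5)*3.5).astype(int)),2,(0,255,0),-1)
cv2.imwrite("pics/h.png",np.hstack([im,im2]))
```

```text
rod top [ 0.5037 -0.2226  0.1856] 0.0028
collar top-view [ 0.5034 -0.2215  0.116 ] scene [ 0.5111 -0.2264  0.116 ]
orange top [ 0.396 -0.172  0.17 ] [ 0.397 -0.172  0.167]
awl [ 0.4956 -0.1331  0.16  ]
rack 3.1285113301623566 [ 0.4983 -0.1802] [0.001  0.0017 0.0012 0.0021]
hole a [ 0.5007 -0.2252]
bar end [0.4939 0.2166 0.151 ] top px800 [261.8 355.9] scene [469.4 183.6]
bar end [0.5913 0.1941 0.151 ] top px800 [277.5 291.8] scene [505.5 215.7]
handle TCP [0.5426 0.2053 0.154 ] tool shift [ 0.3316 -0.4679  0.0943]
```

View pics/h.png

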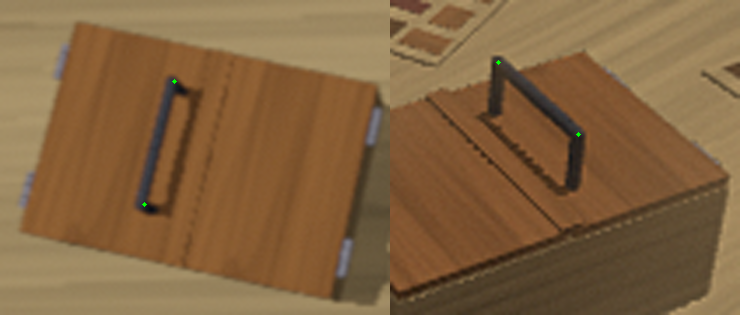

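The projected bar ends (green) fall on the bar in both views: (173,82)/(144,204) in the top crop and (498,62)/(578,134) in the scene crop. The chest pose is good, so I move.

```bash
python3 -m handwheel '[0,0.035,-0.05,0,-1, 0,0.07,-0.1,0,-2.5, 0,0.105,-0.15,0,-2.5, 0,0.14,-0.2,0,-2.5, 0,0.175,-0.25,0,-2.5, 0,0.21,-0.3,0,-2.5, 0,0.245,-0.35,0,-2.5, 0,0.28,-0.4,0,-2.5]' 25
python3 -c "
from h import *
X=np.array([.5426,.2053,.154]);s=robot.state();print(tool(X-np.array(s['position'])).round(4),s['force'])"
```

```text
clock: 1.15
position: [0.4919, 0.2716, 0.2483]
eef_rot: [-0.0, -0.622, 0.783, -0.0]
force: [1.2, 1.6, -0.1]
width: 0.044
[ 0.053  -0.0643  0.0944] [ 1.19805169  1.6190689  -0.05204083]
```

```bash
python3 -m handwheel '[0,0.03,-0.035,0,0, 0,0.053,-0.064,0,0, 0,0.053,-0.064,0.03,0, 0,0.053,-0.064,0.06,0, 0,0.053,-0.064,0.085,0, 0,0.053,-0.064,0.0945,0, 0,0.053,-0.064,0.0945,0, 0,0.053,-0.064,0.0945,0]' 25
python3 - <<'E'
from h import *
X=np.array([.5426,.2053,.154]);s=robot.state();print(tool(X-np.array(s['position'])).round(4),s['force'])
cv2.imwrite("pics/w1.png",read_camera("wrist")[:,:,::-1])
E
```

```text
clock: 2.15
position: [0.5429, 0.2058, 0.155]
eef_rot: [0.0, -0.623, 0.783, -0.001]
force: [-0.2, 0.1, 0.8]
width: 0.0439
[0.0006 0.0001 0.001 ] [-0.15359934  0.07487949  0.80519789]
```

View pics/w1.png

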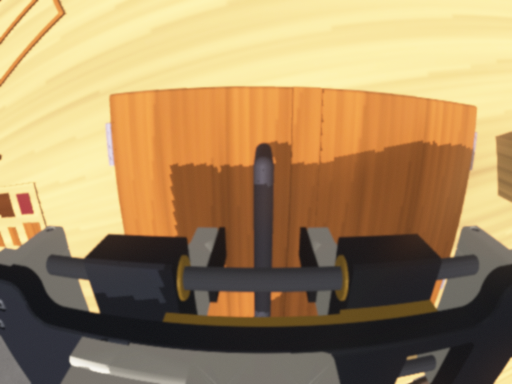

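```bash
python3 -m handwheel '[1,0,0,0.001,0, 1,0,0,0.001,0, 1,0,0,0.001,0, 1,0,0,0.001,0, 1,-0.005,0,-0.008,0, 1,-0.0104,0,-0.017,0, 1,-0.017,0,-0.025,0, 1,-0.0236,0,-0.0321,0]' 25
python3 -c "
from h import *
X=np.array([.5426,.2053,.154]);s=robot.state();print(tool(X-np.array(s['position'])).round(4),s['force'])"
```

```text
clock: 3.2
position: [0.5482, 0.2288, 0.1877]
eef_rot: [0.0, -0.623, 0.783, -0.001]
force: [3.7, -3.5, -5.3]
width: 0.009
[0.0242 0.0002 0.0338] [ 3.67360489 -3.53984052 -5.33789999]
```

```bash
python3 -m handwheel '[1,-0.0157,0,-0.0125,0, 1,-0.0332,0,-0.0221,0, 1,-0.0522,0,-0.0285,0, 1,-0.072,0,-0.0316,0, 1,-0.092,0,-0.0311,0, 1,-0.1117,0,-0.0272,0, 1,-0.1303,0,-0.0199,0, 1,-0.1330,0,-0.0185,0]' 25
python3 - <<'E'
from h import *
ch=np.array([.5365,.179]);M=R.from_euler('z',-13,degrees=True).as_matrix()[:2,:2]
s=robot.state();p=np.array(s['position']);q=M.T@(p[:2]-ch);print("chest",q.round(4),p[2]-.003,s['force'])
a=np.arctan2(p[2]-.003-.1,q[1]-.13);print("theta",153.66-np.degrees(a), "R",np.hypot(p[2]-.103,q[1]-.13))
E
```

```text
clock: 4.2
position: [0.5794, 0.3604, 0.2071]
eef_rot: [0.002, -0.623, 0.782, -0.001]
force: [5.1, -2.5, 4.5]
width: 0.0091
chest [0.001  0.1864] 0.20408752663527946 [ 5.08185888 -2.53870098  4.53013257]
theta 92.09406554427795 R 0.11836660749655814
```

```bash
python3 -m handwheel '[0.45,0,0,0,0, 0.45,0,0,0,0, 0.45,0,0,0,0, 0.45,0,0,-0.01,0, 0.45,0,0,-0.03,0, 0.45,0,0,-0.06,0, 0.45,0,0,-0.09,0, 0.45,0,0,-0.09,0]' 25
python3 - <<'E'
from h import *
s=robot.state();print(s['force'],np.round(s['joint_pos'],2))
print("to 10cm left-of hole", tool(np.array([.5462,.2209,.297])-s['position']).round(4))
E
```

```text
clock: 5.2
position: [0.5801, 0.3609, 0.3012]
eef_rot: [0.005, -0.623, 0.782, -0.001]
force: [-0.0, -0.2, 0.6]
width: 0.0242
[-0.04862141 -0.24994339  0.5709298 ] [ 0.84  0.34  0.1   0.   -1.32  0.5 ]
to 10cm left-of hole [0.144  0.0017 0.0033]
```

```bash
python3 -m handwheel '[0.2,0,0,0,10.6, 0.2,0.01,0,0,21.2, 0.2,0.02,0,0,31.8, 0.2,0.03,0,0,42.4, 0.2,0.04,0,0,53, 0.2,0.04,0,0,63.6, 0.2,0.04,0,0,74.2, 0.2,0.04,0,0,84.8]'
cat >> h.py <<'E'
def wray(p,s):
    c=camera_info("wrist");K=np.array(c["camera_matrix"]);T=np.array(c["hand_eye"])
    u=np.array([(p[0]-K[0,2])/K[0,0],(p[1]-K[1,2])/K[1,1]]);r=np.linalg.norm(u)
    d=np.r_[u/r*np.sin(r),np.cos(r)] if r>0 else np.array([0,0,1.])
    w,x,y,z=s["eef_rot"];W=R.from_quat([x,y,z,w]).as_matrix();P=np.array(s["position"])
    return P+W@T[:3,3],W@T[:3,:3]@d
def wonz(p,s,z):
    o,d=wray(p,s);return o+d*(z-o[2])/d[2]
E
python3 - <<'E'
from h import *
import pickle
s=robot.state();pickle.dump({k:np.array(v) for k,v in s.items()},open("s2.pkl","wb"))
cv2.imwrite("pics/w2.png",read_camera("wrist")[:,:,::-1])
E
```

```text
clock: 6.2
position: [0.5709, 0.3217, 0.3009]
eef_rot: [0.004, 0.07, 0.998, 0.002]
force: [0.2, -0.6, 0.1]
width: 0.0349
```

View pics/w2.png

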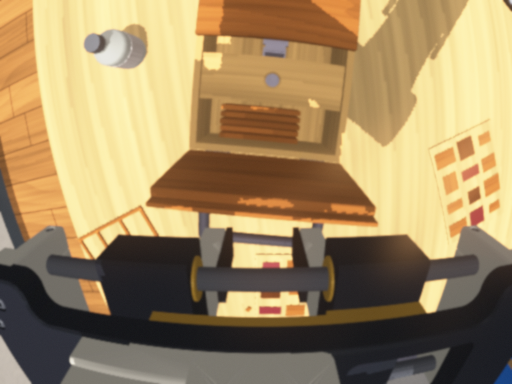

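The wrist view shows the active leaf upright and the round hole in the deck at about (272,79).

Run:
```python
from h import *
import pickle
s=pickle.load(open("s2.pkl","rb"));im=cv2.imread("pics/w2.png");c=im[64:95,255:290].astype(int)
m=((c[:,:,0]>c[:,:,2]-5)).astype(np.uint8)
N,L,S,C=cv2.connectedComponentsWithStats(m);i=1+S[1:,4].argmax();p=C[i]+[255,64];print(S[i],p)
h=wonz(p,s,.092);print("hole wrist",h.round(4),"dia ends",wonz(p-[7,0],s,.092).round(3),wonz(p+[7,0],s,.092).round(3))
ch=np.array([.5365,.179]);M=R.from_euler('z',-13,degrees=True).as_matrix()[:2,:2];print("model",(ch+M@[0,.043]).round(4))
st=robot.state();print("to rod",tool(np.array([.5035,-.2235,.3])-st["position"]).round(4), st["joint_pos"].round(2) if hasattr(st["joint_pos"],'round') else st["joint_pos"])
```

```text
[12 11 11 10 88] [272.01136364  79.68181818]
hole wrist [0.5462 0.2206 0.092 ] dia ends [0.554 0.22  0.092] [0.538 0.222 0.092]
model [0.5462 0.2209]
to rod [-0.0149 -0.5491 -0.002 ] [ 0.81  0.29  0.04  0.   -1.3  -0.96]
```

```bash
python3 -m handwheel '[0.1,0,-0.055,0,1, 0.1,-0.003,-0.11,0,2, 0.1,-0.006,-0.165,0,3, 0.1,-0.009,-0.22,0,4, 0.1,-0.012,-0.275,0,5, 0.1,-0.014,-0.33,0,5, 0.1,-0.015,-0.385,0,5, 0.1,-0.015,-0.43,0,5]'
python3 - <<'E'
from h import *
import pickle
s=robot.state();pickle.dump({k:np.array(v) for k,v in s.items()},open("s3.pkl","wb"))
im=read_camera("wrist")[:,:,::-1];cv2.imwrite("pics/w3.png",im)
cv2.imwrite("pics/w3b.png",cv2.resize(im[0:240,130:390],(780,720))[:600])
E
```

```text
clock: 7.25
position: [0.5206, -0.1076, 0.2989]
eef_rot: [0.004, 0.117, 0.993, 0.003]
force: [0.3, 0.7, 0.1]
width: 0.039
```

View pics/w3b.png

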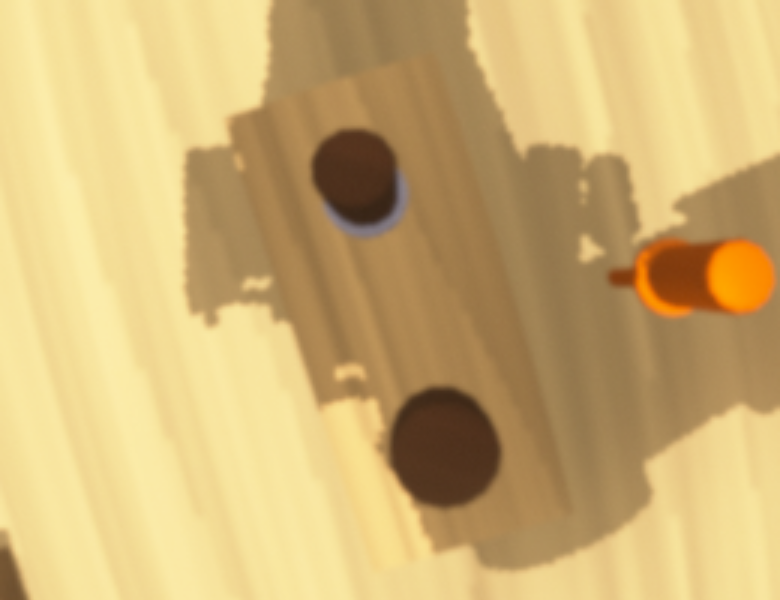

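The wrist view shows the rod's dark grip top at crop (354,168) with its steel collar at about (367,197). The awl is at (445,447), and the orange one at (740,277) is clear of the jaws.

Run:
```python
from h import *
import pickle
s=pickle.load(open("s3.pkl","rb"))
f=lambda u,v:((u+.5)/3-.5+130,(v+.5)/3-.5)
g=wonz(f(354,168),s,.19);c=wonz(f(367.5,197.5),s,.116);a=wonz(f(445,447),s,.16)
print("grip",g.round(4),"collar",c.round(4),"awl",a.round(4),"dist",np.linalg.norm((g-a)[:2]),np.degrees(np.arctan2(*(a-g)[[1,0]]))-90)
st=robot.state()
X=(g+c)/2
for z in(.3,.168):print(tool(np.r_[X[:2],z]-st["position"]).round(4))
w,x,y,z=st["eef_rot"];Z=R.from_quat([x,y,z,w]).as_matrix();print(Z[:,0].round(3),Z[:,2].round(4))
```

```text
grip [ 0.5046 -0.2252  0.19  ] collar [ 0.5041 -0.2243  0.116 ] awl [ 0.4983 -0.1387  0.16  ] dist 0.08668293891116637 4.147028813120215
[-0.0118 -0.1144 -0.0016]
[-0.0109 -0.115   0.1304]
[-0.972  0.234 -0.007] [ 0.0076  0.0033 -1.    ]
```

```bash
python3 -m handwheel '[0.05,-0.006,-0.055,0,0, 0.05,-0.0118,-0.1,0,0, 0.05,-0.0118,-0.1148,0,0, 0.05,-0.0115,-0.115,0.03,0, 0.05,-0.011,-0.115,0.07,0, 0.05,-0.011,-0.115,0.11,0, 0.05,-0.011,-0.115,0.1304,0, 0.05,-0.011,-0.115,0.1304,0]' 40
python3 -c "
from h import *
s=robot.state();print(tool(np.array([.5043,-.2248,.168])-s['position']).round(4),s['force'])"
```

```text
clock: 8.3
position: [0.5034, -0.2242, 0.1665]
eef_rot: [0.002, 0.117, 0.993, 0.002]
force: [-0.8, 0.2, 0.9]
width: 0.0413
[-0.001  -0.0004 -0.0015] [-0.75021506  0.21588028  0.89362289]
```

```bash
python3 -m handwheel '[1,0,0,0,0, 1,0,0,0,0, 1,0,0,0,0, 1,0,0,0,0, 1,0,0,0,0, 1,0,0,0,0, 1,0,0,0,0, 1,0,0,0,0]' 40
python3 - <<'E'
from h import *
cv2.imwrite("pics/w4.png",read_camera("wrist")[:,:,::-1])
im=read_camera("scene")[:,:,::-1];cv2.imwrite("pics/s4.png",im)
cv2.imwrite("pics/s4b.png",cv2.resize(im[110:280,80:300],(770,595),interpolation=2))
print(robot.state())
E
```

```text
clock: 9.3
position: [0.5041, -0.2242, 0.1676]
eef_rot: [0.003, 0.117, 0.993, 0.002]
force: [-0.1, 1.3, 5.7]
width: 0.023
{'clock': 9.4, 'joint_pos': array([-0.06612334,  0.22326538, -0.37501079, -0.00470483, -0.96677986,
       -0.16489859]), 'dq': array([ 0.00014454, -0.00227164, -0.00107901,  0.0006394 ,  0.00053034,
       -0.00040449]), 'effort': array([-8.23614914e-01, -4.08260894e+01,  2.36300737e+01,  5.75278267e+00,
        2.39355192e-01,  8.01475224e-03]), 'position': array([ 0.50410338, -0.22421787,  0.16758169]), 'eef_rot': array([0.00277086, 0.1165751 , 0.99317584, 0.00207933]), 'force': array([0.48800223, 1.82244287, 6.53198761]), 'ft_torque': array([0.84071732, 0.05391061, 0.04194687]), 'width': 0.023479495627483922}
```

View pics/s4b.png

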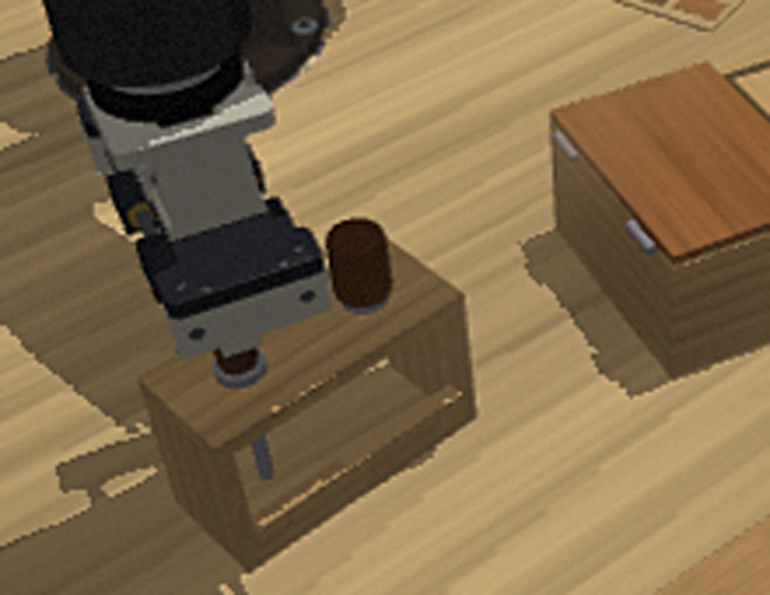

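Rod gripped (width 23.5 mm), with the fingers beside the slim grip at (240,355) and the awl at (358,265) clear. Now lift straight up.

```bash
python3 -m handwheel '[1,0,0,-0.015,0, 1,0,0,-0.035,0, 1,0,0,-0.065,0, 1,0,0,-0.1,0, 1,0,0,-0.14,0, 1,0,0,-0.175,0, 1,0,0,-0.175,0, 1,0,0,-0.175,0]' 40
python3 - <<'E'
from h import *
s=robot.state();print(s['force'],s['width'])
w,x,y,z=s["eef_rot"];Z=R.from_quat([x,y,z,w]).as_matrix();print(Z[:,0].round(3),Z[:,2].round(4))
print(tool(np.array([.5462,.2206,.343])-s['position']).round(4))
E
```

```text
clock: 10.4
position: [0.5025, -0.2246, 0.3424]
eef_rot: [0.003, 0.117, 0.993, 0.002]
force: [0.1, 0.9, -0.7]
width: 0.0234
[ 0.1260097   0.85203059 -0.70303529] 0.023412248301484705
[-0.973  0.232 -0.004] [ 0.0055  0.004  -1.    ]
[0.0607 0.4432 0.0014]
```

```bash
python3 -m handwheel '[1,0.007,0.05,0,0, 1,0.015,0.105,0,0, 1,0.023,0.16,0,0, 1,0.03,0.215,0,0, 1,0.038,0.27,0,0, 1,0.045,0.325,0,0, 1,0.052,0.37,0,0, 1,0.056,0.405,0,0]' 40
python3 - <<'E'
from h import *
s=robot.state()
w,x,y,z=s["eef_rot"];Z=R.from_quat([x,y,z,w]).as_matrix();print(Z[:,0].round(3),Z[:,2].round(4))
print(tool(np.array([.5462,.2206,.343])-s['position']).round(4), "tip pred", (s['position']+Z[:,2]*.150).round(4))
for n in("scene","top"):
    im=read_camera(n)[:,:,::-1];cv2.imwrite(f"pics/{n}5.png",im)
    P=s['position']+Z[:,2]*.150; print(n,proj(n,P),proj(n,[.5462,.2206,.092]))
a=cv2.imread("pics/scene5.png")[30:190,230:390];b=cv2.imread("pics/top5.png")[140:260,120:240]
cv2.imwrite("pics/c5.png",np.hstack([cv2.resize(a,(400,400),interpolation=2),cv2.resize(b,(400,400),interpolation=2)]))
E
```

```text
clock: 11.4
position: [0.5411, 0.184, 0.3428]
eef_rot: [0.001, 0.116, 0.993, 0.002]
force: [0.2, -0.3, -0.4]
width: 0.0234
[-0.973  0.231 -0.002] [ 0.0032  0.0027 -1.    ]
[ 0.0035  0.0368 -0.0001] tip pred [0.5416 0.1844 0.1928]
scene [306.24674781 115.32041334] [315.25628767 145.80690274]
top [177.84751571 204.67747042] [171.57660261 209.11910365]
```

View pics/c5.png

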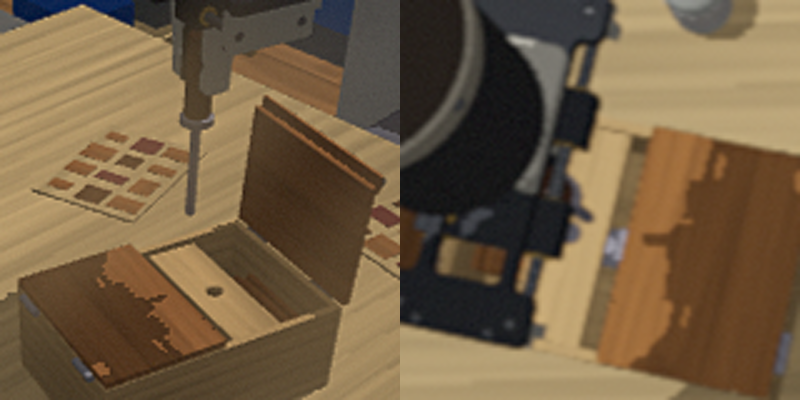

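Scene crop: rod tip at (190,213), as predicted, and hole at (215,292). Now refine the hole from this view.

Run:
```python
from h import *
g=cv2.cvtColor(cv2.imread("pics/scene5.png"),cv2.COLOR_BGR2GRAY)[138:156,305:328];print(g[4:14,5:17])
m=(g<np.median(g)*.75).astype(np.uint8);N,L,S,C=cv2.connectedComponentsWithStats(m)
for i in range(1,N):print(S[i],C[i]+[305,138],onz("scene",C[i]+[305,138],.092).round(4))
```

```text
[[148 152 152 154 152 150 148 147 143 140 134 132]
 [148 150 150 154 155 155 152 147 146 143 138 132]
 [150 149 144 139 130 126 123 127 140 147 142 137]
 [151 150 121  88  75  66  81  75  90 133 146 141]
 [152 146 108  52  64  71  70  67  84 123 148 141]
 [149 153 134  62  60  52  59  62  85 142 149 144]
 [147 149 151 134 129  82  89 118 152 155 150 144]
 [150 151 146 154 156 158 155 153 148 151 149 148]
 [151 150 150 147 148 149 148 150 146 146 148 150]
 [154 151 151 149 145 148 150 148 143 143 145 145]]
[15  0  8  8 36] [324.66666667 140.33333333] [0.5458 0.2552 0.092 ]
[ 8  7  6  4 20] [315.5 146.2] [0.5477 0.2198 0.092 ]
[ 0 10  8  8 36] [307.33333333 152.66666667] [0.553  0.1856 0.092 ]
```

```bash
python3 -m handwheel '[1,0.0015,0.02,0,0, 1,0.003,0.0368,0,0, 1,0.003,0.0368,0.02,0, 1,0.003,0.0368,0.045,0, 1,0.003,0.0368,0.07,0, 1,0.003,0.0368,0.085,0, 1,0.003,0.0368,0.085,0, 1,0.003,0.0368,0.085,0]' 40
python3 - <<'E'
from h import *
s=robot.state()
w,x,y,z=s["eef_rot"];Z=R.from_quat([x,y,z,w]).as_matrix();print(Z[:,2].round(4))
t=s['position']+Z[:,2]*.150
print("tip pred", t.round(4),"tip shift needed",tool(np.array([.5466,.2205,.092])-t).round(4),s['force'])
E
```

```text
clock: 12.5
position: [0.5478, 0.222, 0.2582]
eef_rot: [0.002, 0.115, 0.993, 0.002]
force: [-1.3, 0.3, -1.1]
width: 0.0236
[ 0.0038  0.003  -1.    ]
tip pred [0.5483 0.2225 0.1082] tip shift needed [ 0.0013 -0.0024  0.0162] [-1.25023061  0.34720457 -1.09566259]
```

```bash
python3 -m handwheel '[1,0.0013,-0.0022,0,0, 1,0.0013,-0.0022,0.004,0, 1,0.0013,-0.0022,0.01,0, 1,0.0013,-0.0022,0.016,0, 1,0.0013,-0.0022,0.022,0, 1,0.0013,-0.0022,0.032,0, 1,0.0013,-0.0022,0.045,0, 1,0.0013,-0.0022,0.055,0]' 40
python3 - <<'E'
from h import *
s=robot.state()
w,x,y,z=s["eef_rot"];Z=R.from_quat([x,y,z,w]).as_matrix()
t=s['position']+Z[:,2]*.150
print("tip", t.round(4),"depth mm",92-1e3*t[2],s['force'],s['width'])
E
```

```text
clock: 13.5
position: [0.5459, 0.2201, 0.2019]
eef_rot: [0.001, 0.115, 0.993, 0.001]
force: [0.1, 0.3, 0.5]
width: 0.0234
tip [0.5464 0.2205 0.0519] depth mm 40.06756781306611 [0.11258053 0.33694711 0.49918484] 0.02344953328028309
```

In cleanly with no force. Now press to about 66 mm depth.

```bash
python3 -m handwheel '[1,0,0,0.008,0, 1,0,0,0.015,0, 1,0,0,0.019,0, 1,0,0,0.022,0, 1,0,0,0.025,0, 1,0,0,0.0265,0, 1,0,0,0.0265,0, 1,0,0,0.0265,0]' 40
python3 - <<'E'
from h import *
s=robot.state()
w,x,y,z=s["eef_rot"];Z=R.from_quat([x,y,z,w]).as_matrix()
t=s['position']+Z[:,2]*.150
print("depth mm",92-1e3*t[2],s['force'],s['width'])
im=read_camera("scene")[:,:,::-1];cv2.imwrite("pics/s6.png",cv2.resize(im,(640,480)))
E
```

```text
clock: 14.5
position: [0.5462, 0.2203, 0.1759]
eef_rot: [0.002, 0.115, 0.993, 0.002]
force: [-1.7, -0.1, 5.6]
width: 0.0236
depth mm 66.06074063961015 [-1.65832103 -0.07579461  5.61882855] 0.02361844598475436
```

View pics/s6.png

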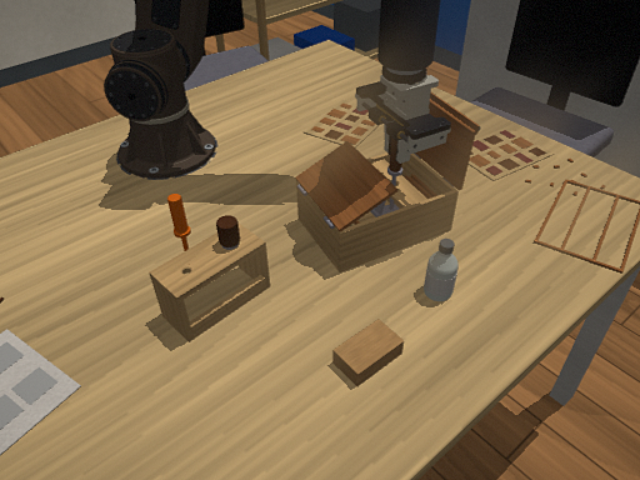

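The passive leaf is swinging up at (345,185), so the catch has let go. The empty rack hole is at (186,270). Withdraw straight up, high enough to clear the leaves.

```bash
python3 -m handwheel '[1,0,0,-0.02,0, 1,0,0,-0.045,0, 1,0,0,-0.075,0, 1,0,0,-0.115,0, 1,0,0,-0.16,0, 1,0,0,-0.205,0, 1,0,0,-0.245,0, 1,0,0,-0.255,0]' 40
python3 -m handwheel '[1,0,0,0,0, 1,0,0,0,0, 1,0,0,0,0, 1,0,0,0,0, 1,0,0,0,0, 1,0,0,0,0, 1,0,0,0,0, 1,0,0,0,0]' 40
python3 - <<'E'
from h import *
s=robot.state()
w,x,y,z=s["eef_rot"];Z=R.from_quat([x,y,z,w]).as_matrix();print(Z[:,0].round(3),Z[:,2].round(4))
print(s['force'],s['width'],"to above rack hole",tool(np.array([.5041,-.2242,.43])-s['position']).round(4))
g=read_camera("scene")[:,:,::-1];cv2.imwrite("pics/scene7.png",g)
g=cv2.cvtColor(g.copy(),cv2.COLOR_BGR2GRAY)[208:224,139:158]
m=(g<np.median(g)*.75).astype(np.uint8);N,L,S,C=cv2.connectedComponentsWithStats(m)
for i in range(1,N):print(S[i],C[i]+[139,208],onz("scene",C[i]+[139,208],.11).round(4))
E
```

```text
clock: 15.55
position: [0.5459, 0.2198, 0.4335]
eef_rot: [0.003, 0.115, 0.993, 0.003]
force: [-0.3, 0.3, -1.4]
width: 0.0233
clock: 16.55
position: [0.5459, 0.2198, 0.4335]
eef_rot: [0.003, 0.115, 0.993, 0.003]
force: [-0.2, 0.4, -0.7]
width: 0.0231
[-0.973  0.229 -0.006] [ 0.0072  0.0051 -1.    ]
[-0.15577112  0.40072058 -0.67603101] 0.023143250929204624 to above rack hole [-0.061  -0.4418  0.001 ]
[ 7  7  7  4 23] [148.86956522 216.30434783] [ 0.5062 -0.2251  0.11  ]
```

```bash
python3 -m handwheel '[1,-0.007,-0.05,0,0, 1,-0.015,-0.105,0,0, 1,-0.022,-0.16,0,0, 1,-0.03,-0.215,0,0, 1,-0.038,-0.27,0,0, 1,-0.045,-0.325,0,0, 1,-0.053,-0.38,0,0, 1,-0.06,-0.43,0,0]' 40
python3 - <<'E'
from h import *
s=robot.state();print(tool(np.array([.5041,-.2242,.29])-s['position']).round(4))
E
```

```text
clock: 17.6
position: [0.5053, -0.2144, 0.4313]
eef_rot: [0.004, 0.115, 0.993, 0.003]
force: [1.0, -0.3, -0.3]
width: 0.0231
[-0.0002 -0.0108  0.1412]
```

```bash
python3 -m handwheel '[1,0,-0.0108,0.01,0, 1,0,-0.0108,0.04,0, 1,0,-0.0108,0.075,0, 1,0,-0.0108,0.11,0, 1,0,-0.0108,0.135,0, 1,0,-0.0108,0.141,0, 1,0,-0.0108,0.141,0, 1,0,-0.0108,0.141,0]' 40
python3 - <<'E'
from h import *
s=robot.state();w,x,y,z=s["eef_rot"];Z=R.from_quat([x,y,z,w]).as_matrix();print(Z[:,2].round(4))
t=s['position']+Z[:,2]*.150;print("tip",t.round(4),proj("scene",t),"hole px",proj("scene",[.505,-.2248,.11]))
im=read_camera("scene")[:,:,::-1];cv2.imwrite("pics/scene8.png",im)
cv2.imwrite("pics/c8.png",cv2.resize(im[170:240,110:200],(720,560),interpolation=2))
E
```

```text
clock: 18.6
position: [0.5045, -0.2242, 0.2915]
eef_rot: [0.005, 0.115, 0.993, 0.003]
force: [-0.3, -1.3, 0.3]
width: 0.023
[ 0.0098  0.0046 -0.9999]
tip [ 0.506  -0.2235  0.1415] [146.76220204 204.5743891 ] hole px [148.71635694 215.9172431 ]
```

View pics/c8.png

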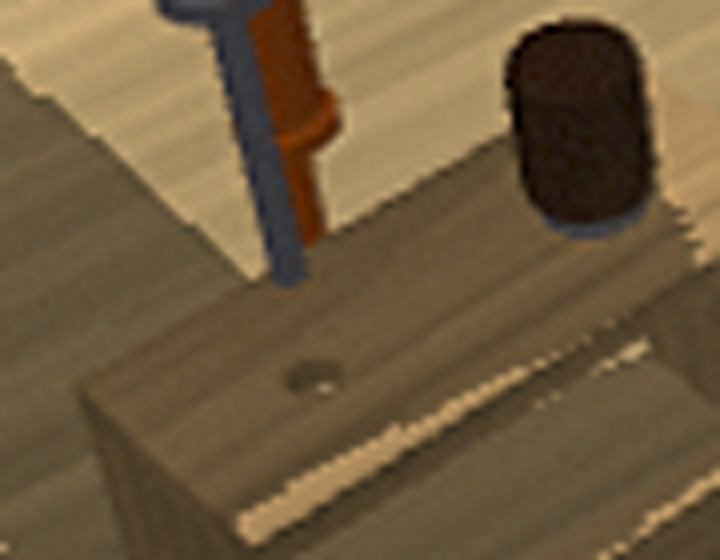

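Crop: tip at (288,282), hole at (315,378), and the orange lookalike is only behind it in the view.

Run:
```python
from h import *
f=lambda u,v:((u+.5)/8-.5+110,(v+.5)/8-.5+170)
# tip: bottom-edge face centre ~ (288,280)
t=onz("scene",f(288,280),.1415);h=onz("scene",f(315,378),.11);print(t.round(4),h.round(4),"shift",tool(h-t).round(4))
```

```text
[ 0.5043 -0.2253  0.1415] [ 0.5075 -0.2258  0.11  ] shift [-0.003  -0.      0.0315]
```

```bash
python3 -m handwheel '[1,-0.0012,-0.0005,0,0, 1,-0.0012,-0.0005,0.01,0, 1,-0.0012,-0.0005,0.02,0, 1,-0.0012,-0.0005,0.026,0, 1,-0.0012,-0.0005,0.031,0, 1,-0.0012,-0.0005,0.035,0, 1,-0.0012,-0.0005,0.039,0, 1,-0.0012,-0.0005,0.039,0]' 40
python3 - <<'E'
from h import *
s=robot.state();w,x,y,z=s["eef_rot"];Z=R.from_quat([x,y,z,w]).as_matrix();print(Z[:,2].round(4))
t=s['position']+Z[:,2]*.150;print("tip",t.round(4),s['force'],tool(np.array([.5041,-.2242,.168])-s['position']).round(4))
im=read_camera("scene")[:,:,::-1];cv2.imwrite("pics/c9.png",cv2.resize(im[170:240,110:200],(720,560),interpolation=2))
E
```

```text
clock: 19.65
position: [0.5058, -0.2248, 0.2522]
eef_rot: [0.004, 0.115, 0.993, 0.003]
force: [-0.3, 0.0, 0.5]
width: 0.0234
[ 0.0094  0.0047 -0.9999]
tip [ 0.5072 -0.224   0.1022] [-0.25568971  0.04730783  0.51476649] [ 0.0025 -0.0004  0.0842]
```

No force with the tip 8 mm below the plate top, so it is in. Continue down to just above seating.

```bash
python3 -m handwheel '[1,0,0,0.01,0, 1,0.0005,0,0.025,0, 1,0.001,0,0.04,0, 1,0.0015,0,0.055,0, 1,0.0015,0,0.068,0, 1,0.0015,0,0.077,0, 1,0.0015,0,0.081,0, 1,0.0015,0,0.0825,0]' 40
python3 -c "
from h import *
s=robot.state();print(s['force'],s['ft_torque'],tool(np.array([.5041,-.2242,.1675])-s['position']).round(4))"
```

```text
clock: 20.7
position: [0.5054, -0.2241, 0.17]
eef_rot: [0.005, 0.115, 0.993, 0.003]
force: [-0.2, -0.4, -0.7]
width: 0.0231
[-0.19470368 -0.42487462 -0.71433022] [ 0.05323418  0.01831781 -0.0179893 ] [ 0.0013 -0.0004  0.0025]
```

```bash
python3 -m handwheel '[1,0.0005,0,0.0015,0, 1,0.0005,0,0.0025,0, 1,0.0005,0,0.0025,0, 0.4,0.0005,0,0.0025,0, 0.05,0.0005,0,0.0025,0, 0.05,0.0005,0,0.0025,0, 0.05,0.0005,0,0.0025,0, 0.05,0.0005,0,0.0025,0]' 40
python3 -m handwheel '[0.05,0,0,0,0, 0.05,0,0,-0.01,0, 0.05,0,0,-0.03,0, 0.05,0,0,-0.06,0, 0.05,0,0,-0.1,0, 0.05,0,0,-0.13,0, 0.05,0,0,-0.16,0, 0.05,0,0,-0.16,0]'
python3 - <<'E'
from h import *
im=read_camera("scene")[:,:,::-1];cv2.imwrite("pics/s10.png",cv2.resize(im,(800,600),interpolation=2))
E
```

```text
clock: 21.7
position: [0.505, -0.224, 0.1675]
eef_rot: [0.005, 0.115, 0.993, 0.003]
force: [-0.9, -0.3, -0.3]
width: 0.0417
clock: 22.7
position: [0.5043, -0.2251, 0.3309]
eef_rot: [0.007, 0.115, 0.993, 0.003]
force: [-0.3, 0.1, 0.6]
width: 0.0417
```

View pics/s10.png

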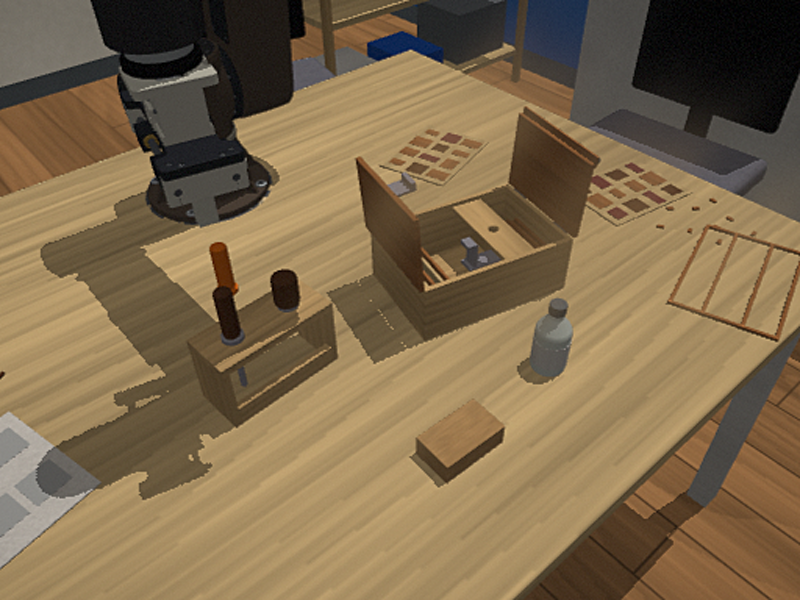

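The view shows both leaves standing open at (390,220) and (550,170). The rod hangs at (228,313) with its collar at (232,337), as at the start, and the bystanders are in place. One numeric check before handing in.

Run:
```python
from h import *
a=cv2.imread("pics/scene0.png")
b=read_camera("scene")[:,:,::-1].copy()
for nm,(x0,y0,x1,y1) in dict(rod=(132,178,160,222),awl=(168,168,196,200),orange=(130,152,152,186),glue=(330,188,372,245),kitbox=(262,250,328,310)).items():
    A=a[y0:y1,x0:x1].max(2).astype(np.float32);B=b[y0:y1,x0:x1].max(2).astype(np.float32)
    print(nm,[round(v,2) for v in cv2.phaseCorrelate(A,B)[0]])
ch=np.array([.5365,.179]);M=R.from_euler('z',-13,degrees=True).as_matrix()[:2,:2]
for th in(1.5,1.57,1.63):
    # outer-face free-edge corners of active leaf (leaf frame: 128 along, 9 thick)
    y=.130-.128*np.cos(th)+.009*np.sin(th);z=.1+.128*np.sin(th)+.009*np.cos(th)
    print(th,[(proj("scene",np.r_[ch+M@[sx,y],z])/.64).round(1).tolist() for sx in(-.09,.09)])
robot.hand_in()
```

```text
rod [0.07, 0.15]
awl [-0.31, 0.14]
orange [0.05, -0.25]
glue [0.49, -0.01]
kitbox [-0.03, -0.03]
1.5 [[513.9, 112.7], [587.1, 164.6]]
1.57 [[518.6, 111.6], [592.1, 163.1]]
1.63 [[522.5, 111.0], [596.2, 162.3]]
the job is handed in; nothing more can be done
```

The job is done and handed in at about 23 s of the 72 s allowed.

**What I did:** I lifted the active leaf by its bar handle to upright. I took the slim dark rod from the right-hand rack hole (a) and pushed it about 66 mm below the access hole's mouth, at about 5.6 N. The catch let go and the passive leaf sprang open. I then hung the rod back in the same hole and drew the gripper clear above it.

**Last checks, all in the scene view:**
- **Leaves:** both stand open. The arm's position when it let go of the handle gave the active leaf at about 92° (1.6 rad). The leaf's corners in the picture, read only by eye, agree roughly.
- **Rod:** it hangs within 0.2 px of its starting image, so its collar is seated.
- **Everything else:** the awl, the orange lookalike, the glue and the kit box all show shifts of 0.5 px or less.

**Disagreements:**
- **Handle radius:** it came out at 118 mm from the arm's position, against the stated 115 mm.
- **Rack hole:** the camera and the arm's position differed by about 3 mm in x. I split the difference, and the rod went in without force.

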